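Key the lid home on the carved pot

ROBOT

A 7-joint arm with a two-finger parallel gripper is mounted at the origin on the work surface. World frame = base frame: x ahead of the robot, y to its left, z up, the work surface at z = 0. Lengths are in m, angles in degrees, forces in N, time in s.
With the tool pointing down it reaches from about 0.425 to 0.875 m from the base axis. Payload 4.7 kg.
Tool frame: the origin (TCP) lies at the very end of the fingers, on their centre line; the grasp point (between the pads) lies 19 mm behind it; z points along the fingers, y is the line along which they close (so a half turn about z gives the same grasp; the last joint's range is limited). The gripper opens to 87 mm and grips with 3 to 60 N. Pads are 19 mm wide; open, the fingers measure 117 mm over their backs; the gripper's body (75 mm by 190 mm) begins 51 mm behind the grasp point.
Start: joints at [76.095, 18.392, -4.016, 83.108, 1.295, 78.541, -3.26], TCP at [0.165, -0.629, 0.223] pointing down, gripper open.
Joint ranges: [-163.93, 163.93], [-17.29, 119.83], [-79.2, 71.16], [3.27, 140.29], [-89.18, 269.18], [5.43, 117.66], [-154.24, 154.24]. Speed limits (degrees/s): [147.25, 147.25, 180, 180, 180, 180, 180].

INTERFACE

Orientations are given as [roll, pitch, yaw] about the fixed x, y, z axes, in that order (R = Rz(yaw) Ry(pitch) Rx(roll)).
In Python, from cell import get_obs, read_camera, sign_off, silhouettes gives the robot as it stands.
- The arm moves only by the tool play_rows, never from a script. Its argument "steps" is a list that holds one entry, the list of rows, each a list of 7 numbers: the shift along the tool's x, y, z in m, then the turn, a rotation vector about the tool's x, y, z in rad, then the finger opening in m, from 0 to 0.087. A call has 1 to 12 rows; each row shifts and turns the commanded pose from where the row before left it, along the tool's axes as they then stand; what a row does not reach is not made up. A row lasts 1/10 s, in which the tool goes at most 50 mm and 8.59 degrees, less where a joint would pass 70% of its speed; a pose out of reach is approached as far as the arm can. A call is refused whole if a number of a shift passes 0.05 or a number of a turn 0.15, either way. A call with a gripper value outside its range is refused whole. The fingers move at their own pace and stop on an object; "force" is the grip in N (left out, the last holds). Time passes only in rows, so rows that do not move let the fingers close. It gives the time, the measured TCP pose, the force, the opening and the grip force at its end, in the units of the state.
- get_obs(): the state, without advancing time (a new reading comes with each control period).
- read_camera(name): name is "scene" or "top"; returns a dict with "frame" (420x560x3 uint8, red, green, blue), "intrinsics" (3x3 intrinsics, pixels), "view" (4x4, takes a point from world to camera coordinates). Camera axes: x right, y up, looking along -z (the intrinsics and any distortion apply to the point x, -y, -z); pixel columns grow to the right and rows downward; lengths in m; the calibration is good to about 2 mm. A picture is of the moment at which its call begins. There is no depth.
- sign_off(): hands the job in; it is judged then, once.
Trained networks look in the newest picture that a camera, given by its name, has taken for a name from the list of things; names that differ only in an ending like _2 or _b are one class to them, and where a whole thing is asked for, a point or a joint stands for the part that bears it (a point fixed in the world has none). Each returns a list of dicts, best first, with "p" (0 to 1); they miss things now and then, are a little off and sometimes report something else, mostly with a low value. They report only what shows in the picture. A call takes as long as a camera call. They do not tell look-alikes from the thing itself.
- silhouettes(camera, name): "pixels" (420x560 bool, what is visible of it) and "extent" ([left, top, right, bottom] in pixels, round what is visible of it).
The state is a dict: "time_s": time; "qpos": joint angles; "joint_velocities": joint speeds; "effort": joint torques, N m; "tool_pos": TCP position; "tool_rot": TCP orientation; "force": force on the tool from outside, world axes, zero at the start; "wrist_torque": the same for the moment, N m; "grip_width": finger opening in m; "grasp_force": force on a finger pad.
Only numpy, scipy, OpenCV 4.12 (cv2) and the standard library are available. Lean on these libraries where they do the work, as an engineer would, in place of code of your own. Each camera call takes 0.05 s, during which the arm holds its last target. There are 200 camera calls.

TASK

The lid of the carved wooden pot has been put on with its three keys off their slots, so it rides high. Without taking it off the pot, turn it until the keys drop into the slots in the rim, then press it gently down until it sits fully home and flat on the rim, and let go. Do not shift or knock over the other things on the table.

Things in the scene. Friction and masses are not known exactly. Their poses are not given: they have to be found in the camera images.
- pot: Dark round carved wooden pot on three short feet; it does not move. 228 mm across at the belly, 190 mm at the rim, rim top 130 mm above the table. Origin on the table under its axis, z up. Three equal slots, 24 mm wide and 12 mm deep, are cut through the rim at 0, 120 and 240 degrees from the x axis; a pale inlay on the pot's shoulder lies below each.
- pot_mouth (a point): Centre of the pot's mouth (127 mm across) in the plane of the rim's top; axes as the pot's.
- cork (a joint): Stiff cork plate that slides inside the pot, m pushed down: 0 as it stands, 0.006 with the lid home. It holds the lid 6 mm high once the keys are in; about 8 N in all (the lid's own 3 to 5 N included) pushes it down and it stays where it is pushed.
- lid_bar (a point): Centre of the red-brown straight handle bar on the lid, on the lid's axis; axes are the lid's: x along the bar, z up. Bar 140 mm long, 18 mm wide, its top 15 mm above this point. This point is 37 mm above pot_mouth while the keys ride on the rim, 33 mm when they have dropped in by the lid's own weight onto the cork, 27 mm when the lid is fully home.
- lid: Loose waxed wooden lid, about 0.4 kg, 184 mm across, slides easily on the pot; origin at the centre of the disc's underside, 27 mm below lid_bar. Top face 10 mm (edge) to 14 mm (at bar) above it. Below: a round plug 124 mm wide, 22 mm deep, and three equal keys 18 mm wide, 10 mm deep, at 0, 120, 240 degrees from x, 79 mm out, under pale strips. Any key fits any slot: at most 60 degrees of turn.
- bowl: Open wooden bowl, 120 mm across, 45 mm high, a bystander; origin under its centre.
- notebook: Dark notebook 90 x 140 x 22 mm lying flat, a bystander; origin under its centre.
- pawn_dark: Black turned game piece, 44 mm across, 78 mm high, standing, a bystander; origin under its centre.
- pawn_pale: Pale turned game piece, 44 mm across, 78 mm high, standing, a bystander; origin under its centre.
- trinket_box: Red-brown small box 100 x 75 x 50 mm with inlaid top, a bystander; origin under its centre.
There are look-alikes about, which are no part of the job. What is shaped like the lid but purple is not meant.

How it is judged (in metres and radians):
At the end, for the whole second after the job is handed in: The lid's keys are in the slots and the lid lies flat on the rim: the bar's centre is within 2 mm of its fully-home height (27 mm above pot_mouth), within 5 mm of the pot's axis and tilted less than 2 degrees (z of lid_bar in the frame of pot_mouth below 0.029 m and horizontal distance between lid_bar and pot_mouth below 0.005 m and angle between lid_bar's own z axis and vertical below 0.035 rad); the robot touches nothing.
It fails at once if the lid is taken off the pot (raised more than 14 mm above where it rode on the rim) (z of lid_bar in the frame of pot_mouth above 0.051 m).
It fails at once if the lid is pressed or struck against the pot with more than 80 N (contact force between lid and pot above 80 N).
It fails at once if another thing on the table is shifted by more than 30 mm or knocked over (distance of any of bowl, notebook, trinket_box, pawn_dark, pawn_pale from where it was at the start of the episode above 0.03 m or angle between any of pawn_dark, pawn_pale's own z axis and vertical above 0.8 rad).
It also fails if it takes over 45 s, if anything falls off the work surface, if the arm or the gripper's body presses on something with over 40 N, if the wrist force passes 120 N, or if a joint passes its speed limit or range.

## Working session

There is one attempt and no reset: what is moved stays moved. The work goes in short steps, Python scripts to look and compute and a tool call to move; the robot and the scene stay as the last step left them, time stands still between calls to the robot, and variables do not carry over. Pictures are saved under pics/ and viewed, at most 10 in all, crops included, and the job is handed in when it is done.

Besides the shell and the picture viewer there is one more tool, called after "Emit:" as name(argument=value, ...) on one line, values as JSON. play_rows: Moves the arm, as the interface text tells. Its arguments: {"type":"object","properties":{"steps":{"type":"array","items":{"type":"array","items":{"type":"array","items":{"type":"number"}}}},"force":{"type":"number"}},"required":["steps"]}

```bash
mkdir -p pics
python3 - <<'E'
from cell import *
import cv2,numpy as np
print(get_obs())
for c in("scene","top"):
    r=read_camera(c); cv2.imwrite(f"pics/{c}0.png",r["frame"][:,:,::-1]); print(c,r["intrinsics"],r["view"],[k for k in r])
    for n in("pot","lid","lid_bar"):
        for d in silhouettes(c,n): print(c,n,d["p"],d["extent"],d["pixels"].sum())
E
```

```text
{'time_s': 0.0, 'qpos': array([76.09571096, 18.43868141, -4.01422298, 83.17567091,  1.29403171,
       78.53937505, -3.26042687]), 'joint_velocities': array([-0.06419021,  0.0395552 ,  0.04674708,  0.05961104, -0.01440218,
        0.04956164, -0.05177409]), 'effort': array([ 7.24035181e-05, -4.91292071e+01, -4.03772732e-01, -3.12525809e+01,
       -6.40113931e-02,  4.37561644e-02,  1.41143446e-04]), 'tool_pos': array([ 0.16487891, -0.62817041,  0.22145887]), 'tool_rot': array([-1.79891455e+02,  5.19612083e-03,  1.47121987e+01]), 'force': array([-0.09271022,  0.0877393 ,  0.54496879]), 'wrist_torque': array([-0.00322835,  0.02811073, -0.03958557]), 'grasp_force': 0.0, 'grip_width': 0.08730798356628253}
scene [[422.60708585   0.         280.10413498]
 [  0.         422.60708585 212.6832718 ]
 [  0.           0.           1.        ]] [[-0.31252259  0.9496833  -0.02076695  0.31568867]
 [-0.67240325 -0.20572698  0.71102059  0.21302861]
 [ 0.67097206  0.23617376  0.70286446 -1.29582104]
 [ 0.          0.          0.          1.        ]] ['frame', 'intrinsics', 'view']
scene pot 0.61 [321
[... 207 characters left out ...]
 129.6, 284.6, 175.6] 1965
top [[443.37113143   0.         284.95184654]
 [  0.         443.37113143 211.58823345]
 [  0.           0.           1.        ]] [[ 2.28911266e-02 -9.99722673e-01  5.52937414e-03 -1.90235331e-01]
 [ 9.80555220e-01  2.35298141e-02  1.94827640e-01 -4.93181336e-01]
 [-1.94903714e-01  9.62032498e-04  9.80821909e-01 -1.23799797e+00]
 [ 0.00000000e+00  0.00000000e+00  0.00000000e+00  1.00000000e+00]] ['frame', 'intrinsics', 'view']
top pot 0.88 [168.7, 179.1, 243.7, 255.0] 1567
top pot 0.47 [378.3, 169.4, 409.8, 205.1] 972
top lid 0.81 [309.4, 292.5, 376.5, 355.2] 3500
top lid_bar 0.92 [310.4, 287.1, 375.4, 352.9] 3403
top lid_bar 0.88 [166.0, 175.3, 236.8, 239.1] 3560
```

View pics/scene0.png

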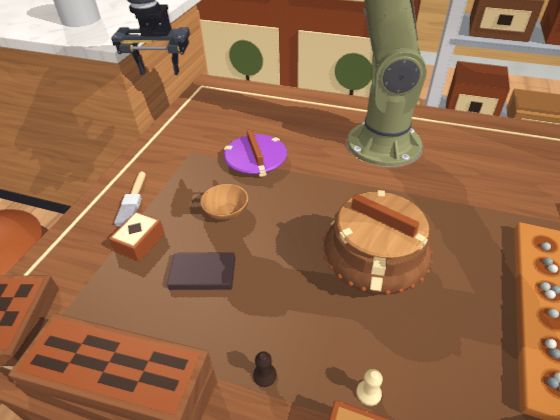

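View pics/top0.png

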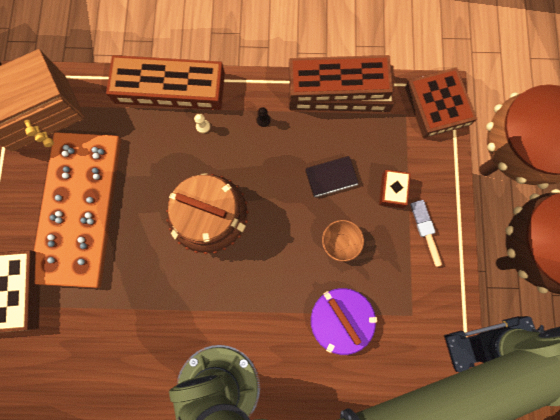

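The candidates for the lid are the wooden one on the pot (scene 382,222; top 204,208) and the purple look-alike (scene 256,153; top 343,321). I choose the wooden one on the dark pot, and check it in a close crop of both views.

```bash
cat > h.py <<'E'
import numpy as np,cv2
from cell import *
def proj(r,P):
    P=np.atleast_2d(P); c=P@r["view"][:3,:3].T+r["view"][:3,3]; K=r["intrinsics"]
    return np.c_[K[0,0]*c[:,0]/-c[:,2]+K[0,2], K[1,1]*-c[:,1]/-c[:,2]+K[1,2]]
def unproj(r,uv,z):
    K=r["intrinsics"];uv=np.atleast_2d(uv).astype(float);R=r["view"][:3,:3];t=r["view"][:3,3]
    d=np.c_[(uv[:,0]-K[0,2])/K[0,0],-(uv[:,1]-K[1,2])/K[1,1],-np.ones(len(uv))]@R
    o=-R.T@t
    return o+d*((z-o[2])/d[:,2])[:,None]
def red(f):  # red-brown bar mask candidates
    h=cv2.cvtColor(f,cv2.COLOR_RGB2HSV); return h
E
python3 - <<'E'
from h import *
a=read_camera("scene");b=read_camera("top")
A=a["frame"][180:300,315:440];B=b["frame"][165:265,155:255]
A=cv2.resize(A,(420,403),interpolation=2);B=cv2.resize(B,(380,380),interpolation=2)
o=np.zeros((403,800,3),np.uint8);o[:,:420]=A[:, :420];o[:380,420:]=B
cv2.imwrite("pics/crop0.png",o[:,:,::-1])
E
```

```text
(no output)
```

View pics/crop0.png

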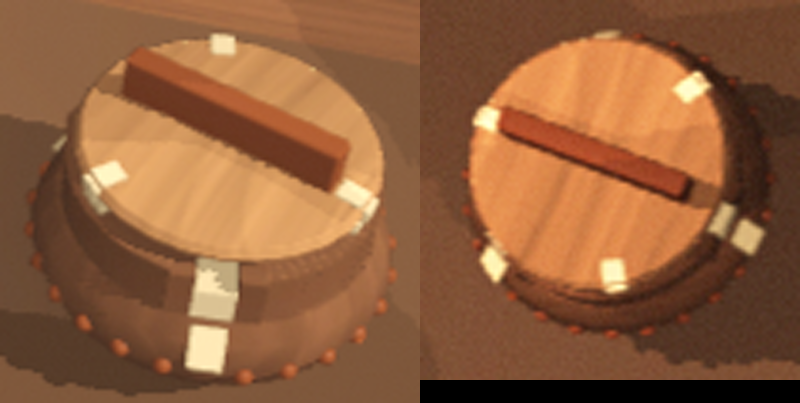

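The crop shows the wooden lid with a red-brown bar and three pale strips. In the top view these are near (173,197), (227,188) and (206,237). The pot inlays are offset from them, near (241,227), (175,235) and (204,174). Next I fit the poses.

```bash
cat >> h.py <<'E'
from scipy.optimize import least_squares
def pale(r,x0,y0,x1,y1):
    h=cv2.cvtColor(np.ascontiguousarray(r["frame"][y0:y1,x0:x1]),cv2.COLOR_RGB2HSV)
    m=((h[...,1]<115)&(h[...,2]>135)).astype(np.uint8)
    n,l,s,c=cv2.connectedComponentsWithStats(m)
    return [(c[i]+[x0,y0]).round(1).tolist()+[int(s[i,4])] for i in range(1,n) if s[i,4]>5]
E
python3 - <<'E'
from h import *
a=read_camera("scene");b=read_camera("top")
pa=pale(a,315,180,440,300);pb=pale(b,155,165,255,265)
print(pa);print(pb)
for n,r,p in(("s",a,pa),("t",b,pb)):
    for q in p: print(n,q,unproj(r,q[:2],.150).round(3),unproj(r,q[:2],.11).round(3))
# lid strip fit with eye estimates from crop
S=np.array([[223,44],[108,175],[357,192]])/3.36+[315,180]
T=np.array([[690,88],[613,273],[488,120]])/3.8-[420/3.8,0]+[155,165]
print(S,T)
ia,ib=unproj(a,S,.151),unproj(b,T,.151);print(ia.round(4),ib.round(4))
E
```

```text
[[380.9, 192.6, 43], [332.3, 222.3, 7], [345.1, 233.9, 107], [421.2, 239.3, 92], [378.5, 266.0, 234], [375.9, 283.5, 158]]
[[225.9, 187.6, 36], [172.3, 195.7, 26], [234.0, 222.6, 20], [240.7, 226.8, 23], [173.8, 234.0, 32], [205.5, 236.5, 41]]
s [380.9, 192.6, 43] [[0.401 0.032 0.15 ]] [[0.355 0.031 0.11 ]]
s [332.3, 222.3, 7] [[ 0.519 -0.047  0.15 ]] [[ 0.48  -0.054  0.11 ]]
s [345.1, 233.9, 107] [[ 0.542 -0.016  0.15 ]] [[ 0.505 -0.02   0.11 ]]
s [421.2, 239.3, 92] [[0.513 0.127 0.15 ]] [[0.474 0.132 0.11 ]]
s [378.5, 266.0, 234] [[0.602 0.058 0.15 ]] [[0.569 0.059 0.11 ]]
s [375.9, 283.5, 158] [[0.643 0.06  0.15 ]] [[0.612 0.061 0.11 ]]
t [225.9, 187.6, 36] [[ 0.54  -0.018  0.15 ]] [[ 0.55  -0.012  0.11 ]]
t [172.3, 195.7, 26] [[0.514 0.125 0.15 ]] [[0.523 0.135 0.11 ]]
t [234.0, 222.6, 20] [[ 0.444 -0.044  0.15 ]] [[ 0.451 -0.039  0.11 ]]
t [240.7, 226.8, 23] [[ 0.434 -0.062  0.15 ]] [[ 0.44  -0.058  0.11 ]]
t [173.8, 234.0, 32] [[0.41  0.114 0.15 ]] [[0.416 0.124 0.11 ]]
t [205.5, 236.5, 41] [[0.405 0.03  0.15 ]] [[0.411 0.037 0.11 ]]
[[381.36904762 193.0952381 ]
 [347.14285714 232.08333333]
 [421.25       237.14285714]] [[226.05263158 188.15789474]
 [205.78947368 236.84210526]
 [172.89473684 196.57894737]]
[[ 0.4034  0.0335  0.151 ]
 [ 0.5374 -0.0133  0.151 ]
 [ 0.5084  0.1261  0.151 ]] [[ 0.5378 -0.0184  0.151 ]
 [ 0.4044  0.0285  0.151 ]
 [ 0.5111  0.1229  0.151 ]]
```

```bash
cat >> h.py <<'E'
from scipy.spatial.transform import Rotation as Ro
def rows(way,g):
    "way: list of (xyz,yaw_deg,n); tool kept pointing down; prints rows"
    o=get_obs();p=o["tool_pos"];R=Ro.from_euler("xyz",o["tool_rot"],degrees=True);out=[]
    for q,y,n in way:
        E=Ro.from_euler("xyz",[180,0,y],degrees=True);w=(R.inv()*E).as_rotvec()/n;d=(np.array(q)-p)/n
        for i in range(n):
            out.append(list(np.r_[R.inv().apply(d),w].round(4))+[g]); R=R*Ro.from_rotvec(w)
        p=np.array(q)
    print("\n".join(str([float(v) for v in r])+"," for r in out))
E
python3 - <<'E'
from h import *
rows([((.40,-.40,.25),71.2,8),((.484,.0465,.25),71.2,10)],.06)
E
```

```text
[0.0357, -0.0202, -0.0034, 0.0, 0.0, -0.1232, 0.06],
[0.0379, -0.0157, -0.0034, 0.0, 0.0, -0.1232, 0.06],
[0.0395, -0.0109, -0.0034, 0.0, 0.0, -0.1232, 0.06],
[0.0406, -0.0059, -0.0034, 0.0, 0.0, -0.1232, 0.06],
[0.041, -0.0009, -0.0034, 0.0, 0.0, -0.1232, 0.06],
[0.0408, 0.0041, -0.0034, 0.0, 0.0, -0.1232, 0.06],
[0.04, 0.0091, -0.0034, 0.0, 0.0, -0.1232, 0.06],
[0.0385, 0.014, -0.0034, 0.0, 0.0, -0.1232, 0.06],
[0.045, -0.0064, -0.0, -0.0, -0.0, 0.0, 0.06],
[0.045, -0.0064, -0.0, -0.0, -0.0, 0.0, 0.06],
[0.045, -0.0064, -0.0, -0.0, -0.0, 0.0, 0.06],
[0.045, -0.0064, -0.0, -0.0, -0.0, 0.0, 0.06],
[0.045, -0.0064, -0.0, -0.0, -0.0, 0.0, 0.06],
[0.045, -0.0064, -0.0, -0.0, -0.0, 0.0, 0.06],
[0.045, -0.0064, -0.0, -0.0, -0.0, 0.0, 0.06],
[0.045, -0.0064, -0.0, -0.0, -0.0, 0.0, 0.06],
[0.045, -0.0064, -0.0, -0.0, -0.0, 0.0, 0.06],
[0.045, -0.0064, -0.0, -0.0, -0.0, 0.0, 0.06],
```

Emit:
play_rows(steps=[[[0.036, -0.02, -0.0035, 0, 0, -0.123, 0.06], [0.038, -0.016, -0.0035, 0, 0, -0.123, 0.06], [0.0395, -0.011, -0.0035, 0, 0, -0.123, 0.06], [0.0405, -0.006, -0.0035, 0, 0, -0.123, 0.06], [0.041, -0.001, -0.0035, 0, 0, -0.123, 0.06], [0.041, 0.004, -0.0035, 0, 0, -0.123, 0.06], [0.04, 0.009, -0.0035, 0, 0, -0.123, 0.06], [0.0385, 0.014, -0.0035, 0, 0, -0.123, 0.06], [0.045, -0.0065, 0, 0, 0, 0, 0.06], [0.045, -0.0065, 0, 0, 0, 0, 0.06], [0.045, -0.0065, 0, 0, 0, 0, 0.06], [0.045, -0.0065, 0, 0, 0, 0, 0.06]]], force=5)

```text
time_s: 1.8
tool_pos: [0.4343, -0.2189, 0.2508]
tool_rot: [180.0, 0.0, 71.1]
force: [-0.1, -0.9, -0.4]
grip_width: 0.0599
grasp_force: 0.0
```

Emit:
play_rows(steps=[[[0.045, -0.0065, 0, 0, 0, 0, 0.06], [0.045, -0.0065, 0, 0, 0, 0, 0.06], [0.045, -0.0065, 0, 0, 0, 0, 0.06], [0.045, -0.0065, 0, 0, 0, 0, 0.06], [0.045, -0.0065, 0, 0, 0, 0, 0.06], [0, 0, 0, 0, 0, 0, 0.06], [0, 0, 0, 0, 0, 0, 0.06]]])

```text
time_s: 2.5
tool_pos: [0.4763, 0.0036, 0.2508]
tool_rot: [180.0, 0.0, 71.3]
force: [0.4, -0.5, -0.5]
grip_width: 0.06
grasp_force: 0.0
```

Run:
```python
from h import *
a=read_camera("scene");b=read_camera("top");o=get_obs();print(o["tool_pos"],o["tool_rot"],o["qpos"].round(1),o["force"])
for r,P in((a,1),(b,1)): print(proj(r,[[.484,.0465,.182],o["tool_pos"]]).round(1))
A=cv2.resize(a["frame"][140:290,310:450],(400,429));B=cv2.resize(b["frame"][145:265,145:265],(400,400))
c=np.zeros((429,800,3),np.uint8);c[:,:400]=A;c[:400,400:]=B
cv2.imwrite("pics/c1.png",c[:,:,::-1])
rows([((.484,.0465,.2),71.2,2)],.06)
```

```text
[0.47612186 0.0013051  0.25047789] [1.79994877e+02 4.57660745e-02 7.09964040e+01] [ 41.7  -2.8 -43.1 103.1  -1.9  79.  -20. ] [-0.43403745 -0.3574644   0.06428317]
[[384.1 208.9]
 [366.2 175.3]]
[[198.6 204.7]
 [211.7 202.4]]
[0.0227, -0.0036, 0.0252, 0.0, 0.0004, -0.0018, 0.06],
[0.0227, -0.0036, 0.0252, 0.0, 0.0004, -0.0018, 0.06],
```

View pics/c1.png

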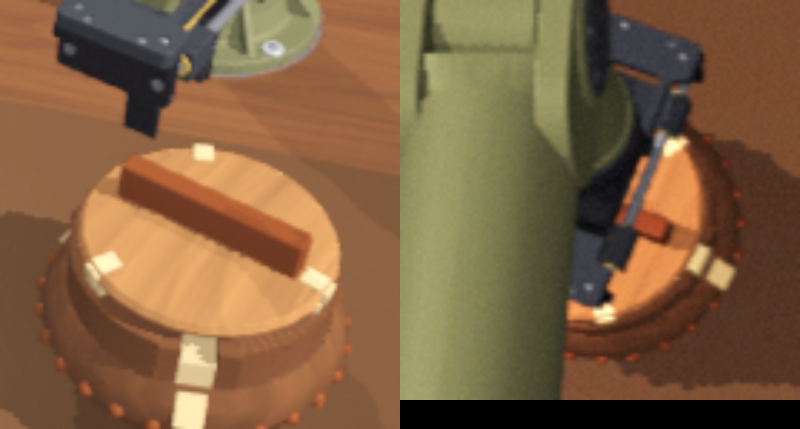

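The crop shows the arm 45 mm short of the lid (one row fewer than planned), at yaw 71, which is in line with the bar. The bar-top centre at crop (215,200) matches the prediction of (212,197).

Emit:
play_rows(steps=[[[0.0225, -0.0035, 0, 0, 0, 0, 0.06], [0.0225, -0.0035, 0, 0, 0, 0, 0.06], [0, 0, 0.025, 0, 0, 0, 0.06], [0, 0, 0.025, 0, 0, 0, 0.06], [0, 0, 0, 0, 0, 0, 0.06], [0, 0, 0, 0, 0, 0, 0.06], [0, 0, 0, 0, 0, 0, 0.06]]])

```text
time_s: 3.3
tool_pos: [0.4851, 0.0468, 0.2018]
tool_rot: [179.9, -0.0, 71.0]
force: [-0.8, 0.5, 1.0]
grip_width: 0.06
grasp_force: 0.0
```

Run:
```python
from h import *
P=[]
for i in range(4):
    a=read_camera("scene");o=get_obs();P.append(np.r_[o["tool_pos"],o["tool_rot"][2],o["force"]])
print(np.round(P,4));
print(proj(a,[[.484,.0465,.182],np.mean(P,0)[:3]]).round(1))
A=cv2.resize(a["frame"][130:290,310:450],(525,600))
cv2.imwrite("pics/c2.png",A[:,:,::-1])
```

```text
[[ 4.85100e-01  4.70000e-02  2.01900e-01  7.10237e+01  5.78800e-01
  -2.67800e-01  5.71800e-01]
 [ 4.85100e-01  4.72000e-02  2.01800e-01  7.10411e+01 -2.78000e-01
   5.28300e-01  1.09000e-01]
 [ 4.84900e-01  4.73000e-02  2.01600e-01  7.10555e+01  2.53600e-01
  -1.83000e-01 -2.91700e-01]
 [ 4.84800e-01  4.74000e-02  2.01500e-01  7.10723e+01  8.60400e-01
  -2.83900e-01 -6.04000e-02]]
[[384.1 208.9]
 [386.  202. ]]
```

View pics/c2.png

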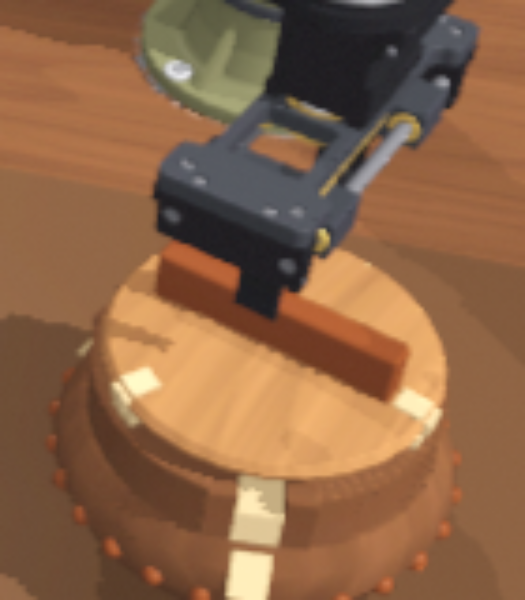

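The fingers straddle the middle of the bar: the near finger is at crop (260,295), in front of the bar, and the other is behind it. I go down and close gently.

Emit:
play_rows(steps=[[[0, 0, 0.014, 0, 0, 0, 0.06], [0, 0, 0.014, 0, 0, 0, 0.06], [0, 0, 0.012, 0, 0, 0, 0.06], [0, 0, 0, 0, 0, 0, 0.04], [0, 0, 0, 0, 0, 0, 0.01], [0, 0, 0, 0, 0, 0, 0.01], [0, 0, 0, 0, 0, 0, 0.01], [0, 0, 0, 0, 0, 0, 0.01], [0, 0, 0, 0, 0, 0, 0.01], [0, 0, 0, 0, 0, 0, 0.01]]], force=6)

```text
time_s: 4.5
tool_pos: [0.4845, 0.0474, 0.1608]
tool_rot: [180.0, -0.0, 71.1]
force: [0.6, 1.0, 0.2]
grip_width: 0.0177
grasp_force: 6.0
```

Emit:
play_rows(steps=[[[0, 0, 0, 0, 0, -0.09, 0.01], [0, 0, 0, 0, 0, -0.09, 0.01], [0, 0, 0, 0, 0, -0.09, 0.01], [0, 0, 0, 0, 0, -0.09, 0.01], [0, 0, 0, 0, 0, -0.09, 0.01], [0, 0, 0, 0, 0, -0.09, 0.01], [0, 0, 0, 0, 0, -0.09, 0.01], [0, 0, 0, 0, 0, -0.09, 0.01], [0, 0, 0, 0, 0, -0.09, 0.01], [0, 0, 0, 0, 0, -0.09, 0.01], [0, 0, 0, 0, 0, 0, 0.01], [0, 0, 0, 0, 0, 0, 0.01]]])

```text
time_s: 5.7
tool_pos: [0.4844, 0.0475, 0.1608]
tool_rot: [180.0, 0.0, 122.6]
force: [0.6, -0.6, 0.7]
grip_width: 0.0178
grasp_force: 6.0
```

Run:
```python
from h import *
b=read_camera("top");a=read_camera("scene");o=get_obs();print(o["tool_pos"],o["tool_rot"],o["force"],o["wrist_torque"])
print("scene",pale(a,315,180,440,300));print("top",pale(b,155,165,255,265))
A=cv2.resize(a["frame"][170:300,310:450],(420,390),interpolation=2);B=cv2.resize(b["frame"][160:260,155:255],(380,380),interpolation=2)
c=np.zeros((390,800,3),np.uint8);c[:,:420]=A;c[:380,420:]=B
cv2.imwrite("pics/c3.png",c[:,:,::-1])
```

```text
[0.48442182 0.04749642 0.16078524] [1.79984907e+02 2.76803725e-02 1.22585356e+02] [-0.80052228  0.28220249  2.56052256] [-0.01569865 -0.13294357  0.07277164]
scene [[375.2, 185.1, 8], [350.3, 200.4, 51], [387.6, 204.2, 13], [332.2, 222.5, 8], [378.2, 261.5, 340], [375.9, 283.4, 160]]
top [[158.0, 213.1, 637], [177.3, 174.3, 165], [201.9, 176.8, 34], [227.5, 220.8, 23], [233.8, 222.5, 26], [193.4, 224.0, 9], [240.5, 226.8, 26]]
```

View pics/c3.png

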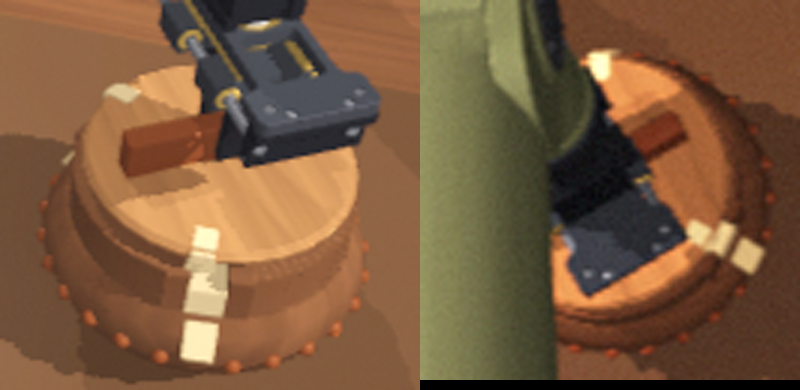

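The picture shows the lid turned with the grip. Its near strip at crop (205,240) is nearly over the slot at (208,290), with about 5 degrees to go. I finish the turn and loosen the fingers so the lid can drop.

Emit:
play_rows(steps=[[[0, 0, 0, 0, 0, -0.03, 0.01], [0, 0, 0, 0, 0, -0.03, 0.01], [0, 0, 0, 0, 0, -0.025, 0.01], [0, 0, 0, 0, 0, 0, 0.01], [0, 0, 0, 0, 0, 0, 0.01], [0, 0, 0, 0, 0, 0, 0.024], [0, 0, 0, 0, 0, 0, 0.024], [0, 0, 0, 0, 0, 0, 0.024], [0, 0, 0, 0, 0, 0, 0.024]]], force=4)

```text
time_s: 6.7
tool_pos: [0.484, 0.0475, 0.1603]
tool_rot: [-180.0, -0.0, 127.5]
force: [-0.2, -0.1, 0.5]
grip_width: 0.0238
grasp_force: 0.0
```

Run:
```python
from h import *
b=read_camera("top");a=read_camera("scene");o=get_obs();print(o["tool_pos"],o["tool_rot"],o["force"],o["wrist_torque"])
print("scene",pale(a,315,180,440,300));print("top",pale(b,155,165,255,265))
for z in(.146,.150):
  L=np.array([[.4845+.082*np.cos(t),.047+.082*np.sin(t),z] for t in np.radians(np.array([8,128,248]))])
  print(z,proj(a,L).round(1).tolist(),proj(b,L).round(1).tolist())
A=cv2.resize(a["frame"][170:300,310:450],(420,390),interpolation=2);B=cv2.resize(b["frame"][160:260,155:255],(380,380),interpolation=2)
c=np.zeros((390,800,3),np.uint8);c[:,:420]=A;c[:380,420:]=B
cv2.imwrite("pics/c4.png",c[:,:,::-1])
```

```text
[0.48409423 0.04752493 0.16041842] [-1.79986001e+02 -4.31574574e-03  1.27533060e+02] [0.9088323  0.23190432 0.10788194] [ 0.07594317 -0.14056636  0.00727032]
scene [[376.5, 187.5, 8], [349.7, 200.7, 53], [332.2, 222.5, 8], [378.5, 261.5, 340], [375.9, 283.4, 159]]
top [[158.0, 212.6, 631], [177.5, 174.5, 170], [201.2, 176.9, 38], [228.1, 220.7, 18], [234.0, 222.4, 26], [240.6, 226.8, 28]]
0.146 [[381.2, 252.6], [416.7, 211.7], [347.7, 204.3]] [[198.5, 178.0], [175.5, 225.3], [228.7, 219.3]]
0.15 [[381.5, 251.2], [417.1, 210.3], [347.9, 203.0]] [[198.3, 177.6], [175.2, 225.1], [228.6, 219.0]]
```

View pics/c4.png

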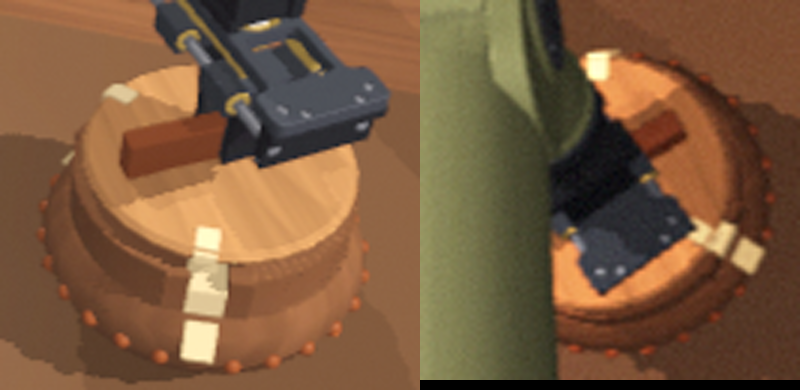

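The lid moved only about 1.5 degrees in the last turn, so it either slipped in the grip or hit a stop. I check whether it has already dropped 4 mm by comparing the lid's front edge with the first picture.

Run:
```python
from h import *
a=read_camera("scene")["frame"].astype(float).mean(2);z=cv2.imread("pics/scene0.png").astype(float).mean(2)
for c0 in (352,360,392,400,408):
    print(c0);
    for n,f in(("0",z),("n",a)): print(n,f[236:268,c0:c0+3].mean(1).round().astype(int).tolist())
```

```text
352
0 [170, 170, 169, 169, 169, 168, 158, 145, 140, 134, 110, 82, 71, 71, 72, 72, 77, 97, 84, 69, 64, 65, 64, 65, 65, 65, 65, 66, 66, 66, 67, 70]
n [125, 132, 156, 164, 164, 161, 151, 139, 137, 128, 99, 78, 72, 73, 74, 74, 91, 107, 90, 73, 67, 67, 67, 68, 68, 69, 68, 68, 68, 68, 70, 73]
360
0 [162, 161, 160, 159, 159, 159, 159, 160, 161, 163, 164, 157, 146, 144, 134, 99, 75, 69, 70, 77, 104, 104, 88, 72, 66, 66, 67, 66, 67, 69, 68, 68]
n [153, 156, 157, 163, 169, 170, 171, 170, 171, 172, 169, 160, 150, 149, 134, 96, 75, 73, 73, 81, 109, 109, 91, 74, 70, 69, 70, 70, 70, 70, 71, 71]
392
0 [168, 170, 171, 172, 173, 173, 172, 172, 170, 170, 170, 169, 168, 168, 168, 167, 165, 165, 163, 162, 163, 122, 104, 101, 101, 104, 106, 105, 102, 89, 83, 81]
n [155, 154, 155, 154, 153, 153, 153, 153, 154, 155, 157, 158, 160, 161, 162, 162, 163, 167, 173, 174, 177, 128, 107, 105, 106, 108, 110, 109, 106, 93, 86, 86]
400
0 [156, 160, 164, 165, 163, 163, 161, 161, 161, 161, 162, 162, 163, 163, 163, 163, 164, 165, 164, 163, 128, 104, 107, 108, 106, 105, 104, 95, 92, 92, 92, 93]
n [159, 161, 163, 163, 161, 157, 154, 153, 153, 155, 157, 159, 159, 159, 159, 156, 160, 166, 167, 167, 122, 106, 111, 112, 110, 107, 108, 98, 96, 97, 97, 96]
408
0 [129, 148, 150, 150, 150, 152, 160, 163, 164, 165, 164, 164, 163, 163, 170, 169, 167, 162, 120, 104, 107, 108, 105, 106, 101, 92, 95, 96, 97, 96, 96, 96]
n [152, 152, 153, 153, 154, 155, 156, 156, 156, 156, 157, 158, 159, 157, 168, 169, 169, 154, 118, 107, 111, 112, 109, 111, 104, 96, 99, 100, 100, 100, 100, 100]
```

The edge hasn't moved, so the lid hasn't dropped; it slipped in the light grip. I grip harder, which squares the bar to 127.5 degrees, and then loosen.

Emit:
play_rows(steps=[[[0, 0, 0, 0, 0, 0, 0.01], [0, 0, 0, 0, 0, 0, 0.01], [0, 0, 0, 0, 0, 0, 0.01], [0, 0, 0, 0, 0, 0, 0.01], [0, 0, 0, 0, 0, 0, 0.01], [0, 0, 0, 0, 0, 0, 0.024], [0, 0, 0, 0, 0, 0, 0.024], [0, 0, 0, 0, 0, 0, 0.024]]], force=25)

```text
time_s: 7.65
tool_pos: [0.4847, 0.0476, 0.1611]
tool_rot: [180.0, 0.0, 127.5]
force: [0.7, 0.7, -0.0]
grip_width: 0.0237
grasp_force: 0.0
```

```bash
cat >> h.py <<'E'
def check():
    r=read_camera("scene");f=r["frame"].astype(float).mean(2);z=cv2.imread("pics/scene0.png").astype(float).mean(2)
    def edge(g,c):
        p=g[236:268,c:c+3].mean(1); i=np.where((p[:-1]>=125)&(p[1:]<125))[0][-1]; return 236+i+(p[i]-125)/(p[i]-p[i+1])
    print("drop px",[round(edge(f,c)-edge(z,c),2) for c in(356,360,392,396,400,404,408)])
    print("scene",pale(r,315,180,440,300),"top",pale(read_camera("top"),155,165,255,265)); o=get_obs(); print(o["tool_pos"].round(4),o["tool_rot"].round(2),o["force"].round(2))
E
python3 -c "
from h import *
check()"
```

```text
drop px [np.float64(2.0), np.float64(1.87), np.float64(1.93), np.float64(2.18), np.float64(1.85), np.float64(1.74), np.float64(1.75)]
scene [[347.9, 203.9, 58], [332.2, 222.5, 8], [379.3, 262.6, 312], [375.9, 283.4, 159]] top [[157.9, 213.5, 627], [177.4, 174.2, 163], [200.4, 176.8, 33], [229.0, 219.1, 22], [234.3, 222.2, 20], [240.9, 226.5, 28]]
[0.4845 0.0476 0.1609] [1.7997e+02 3.0000e-02 1.2753e+02] [ 0.04 -0.21  0.97]
```

All edges dropped about 1.9 px (about 4 mm): the keys are in. Now I lift clear, close the fingers and press down on the bar's centre.

Emit:
play_rows(steps=[[[0, 0, 0, 0, 0, 0, 0.05], [0, 0, 0, 0, 0, 0, 0.05], [0, 0, 0, 0, 0, 0, 0.05], [0, 0, -0.02, 0, 0, 0, 0.05], [0, 0, -0.015, 0, 0, 0, 0.05], [0, 0, 0, 0, 0, 0, 0.0], [0, 0, 0, 0, 0, 0, 0.0], [0, 0, 0, 0, 0, 0, 0.0], [0, 0, 0, 0, 0, 0, 0.0], [0, 0, 0, 0, 0, 0, 0.0], [0, 0, 0, 0, 0, 0, 0.0]]], force=10)

```text
time_s: 8.85
tool_pos: [0.484, 0.0475, 0.1952]
tool_rot: [-180.0, -0.0, 127.5]
force: [-0.3, 0.3, 1.0]
grip_width: 0.0104
grasp_force: 0.0
```

Emit:
play_rows(steps=[[[0, 0, 0.004, 0, 0, 0, 0], [0, 0, 0.004, 0, 0, 0, 0], [0, 0, 0.004, 0, 0, 0, 0], [0, 0, 0.003, 0, 0, 0, 0], [0, 0, 0.002, 0, 0, 0, 0], [0, 0, 0.001, 0, 0, 0, 0], [0, 0, 0.001, 0, 0, 0, 0], [0, 0, 0, 0, 0, 0, 0]]])

```text
time_s: 9.65
tool_pos: [0.4842, 0.0475, 0.1765]
tool_rot: [-180.0, 0.0, 127.5]
force: [0.2, -0.1, 0.3]
grip_width: 0.0
grasp_force: 0.0
```

Emit:
play_rows(steps=[[[0, 0, 0.001, 0, 0, 0, 0], [0, 0, 0.001, 0, 0, 0, 0], [0, 0, 0, 0, 0, 0, 0]]])

```text
time_s: 9.95
tool_pos: [0.4844, 0.0475, 0.1748]
tool_rot: [180.0, 0.0, 127.5]
force: [-0.4, 0.6, 3.6]
grip_width: 0.0007
grasp_force: 1.5
```

Emit:
play_rows(steps=[[[0, 0, 0.001, 0, 0, 0, 0], [0, 0, 0, 0, 0, 0, 0]]])

```text
time_s: 10.15
tool_pos: [0.4844, 0.0476, 0.1736]
tool_rot: [180.0, 0.0, 127.5]
force: [-0.8, -0.2, 3.9]
grip_width: 0.0004
grasp_force: 1.5
```

Emit:
play_rows(steps=[[[0, 0, 0.001, 0, 0, 0, 0], [0, 0, 0, 0, 0, 0, 0]]])

```text
time_s: 10.35
tool_pos: [0.4844, 0.0475, 0.1725]
tool_rot: [180.0, 0.0, 127.5]
force: [-0.0, -0.1, 3.2]
grip_width: 0.0009
grasp_force: 1.3
```

Contact: the cork is sliding at about 4 N. I keep on in 1 mm steps until the force rises at the rim.

Emit:
play_rows(steps=[[[0, 0, 0.001, 0, 0, 0, 0], [0, 0, 0, 0, 0, 0, 0]]])

```text
time_s: 10.55
tool_pos: [0.4844, 0.0476, 0.1724]
tool_rot: [-180.0, 0.0, 127.5]
force: [-2.2, -0.4, 9.1]
grip_width: 0.0005
grasp_force: 4.6
```

Emit:
play_rows(steps=[[[0, 0, 0.001, 0, 0, 0, 0], [0, 0, 0, 0, 0, 0, 0]]])

```text
time_s: 10.75
tool_pos: [0.4847, 0.0476, 0.1724]
tool_rot: [180.0, 0.1, 127.5]
force: [-4.5, -1.7, 14.8]
grip_width: 0.0002
grasp_force: 7.6
```

It has hit bottom at 0.1724 (0.172 expected). I press a little more, lift away and check.

Emit:
play_rows(steps=[[[0, 0, 0.001, 0, 0, 0, 0], [0, 0, 0, 0, 0, 0, 0], [0, 0, -0.004, 0, 0, 0, 0], [0, 0, -0.02, 0, 0, 0, 0], [0, 0, -0.04, 0, 0, 0, 0], [0, 0, -0.04, 0, 0, 0, 0], [0, 0, 0, 0, 0, 0, 0], [0, 0, 0, 0, 0, 0, 0]]])

```text
time_s: 11.55
tool_pos: [0.4844, 0.0475, 0.2736]
tool_rot: [180.0, 0.1, 127.5]
force: [-0.4, -0.0, -0.6]
grip_width: 0.0006
grasp_force: 0.0
```

Run:
```python
from h import *
check()
a=read_camera("scene");b=read_camera("top")
print([proj(a,[.4845+.092,.047,z]).round(1).tolist() for z in(.150,.146,.140)])
A=cv2.resize(a["frame"][160:300,300:450],(450,420),interpolation=2);B=cv2.resize(b["frame"][160:260,165:255],(350,389),interpolation=2)
c=np.zeros((420,800,3),np.uint8);c[:,:450]=A;c[:389,450:]=B
cv2.imwrite("pics/c5.png",c[:,:,::-1])
```

```text
drop px [np.float64(3.8), np.float64(3.78), np.float64(3.87), np.float64(3.58), np.float64(3.41), np.float64(3.56), np.float64(3.2)]
scene [[347.8, 205.7, 59], [418.5, 213.8, 50], [332.2, 222.5, 8], [379.2, 263.4, 286], [375.9, 283.4, 159]] top [[160.2, 168.0, 62], [200.6, 177.1, 32], [184.5, 213.0, 18], [231.0, 220.3, 62], [175.9, 228.5, 68], [240.7, 227.0, 24]]
[0.4834 0.0473 0.272 ] [-1.7989e+02 -8.0000e-02  1.2752e+02] [-0.27 -0.16  0.21]
[[[374.5, 254.1]], [[374.2, 255.4]], [[373.8, 257.5]]]
```

View pics/c5.png

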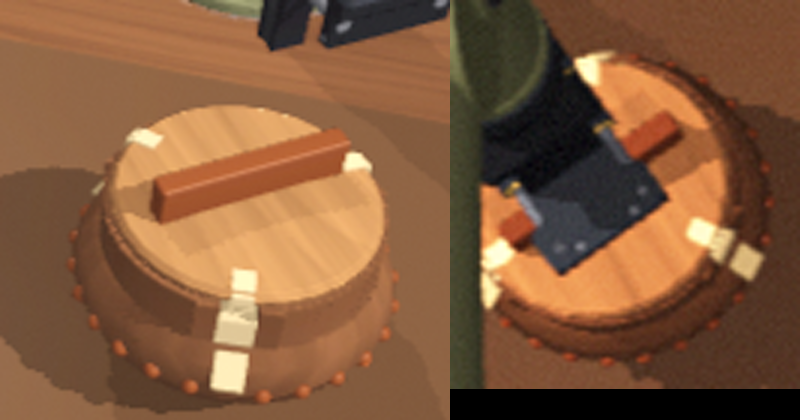

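The picture shows the lid seated flat with its strips over the slots. The edge dropped 3.2 to 3.9 px against 3.4 px predicted for 10 mm, and the gripper is well clear. Handing in.

```bash
python3 -c "
from cell import *
print(sign_off())"
```

```text
the job is handed in; nothing more can be done
None
```

I turned the lid until its keys dropped into the slots and pressed it down until it stopped on the rim; by the camera it sits flat and fully home. The arm was clear when I handed the job in, and no verdict came back.

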